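# Size a mop-brush handle in the hole gauge

### The arm

A 7-joint arm with a two-finger parallel gripper is mounted at the origin on the work surface. World frame = base frame: x ahead of the robot, y to its left, z up, the work surface at z = 0. Lengths are in m, angles in degrees, forces in N, time in s.
With the tool pointing down it reaches from about 0.425 to 0.875 m from the base axis. Payload 4.7 kg.
Tool frame: the origin (TCP) lies between the finger pads; the fingertips stand 11 mm ahead of it and the grasp point (between the pads) lies 8 mm behind it (env.tcp_to_tips is the distance from the TCP to the fingertips, in m); z points along the fingers, y is the line along which they close (so a half turn about z gives the same grasp; the last joint's range is limited). The gripper opens to 87 mm and grips with 3 to 60 N. Pads are 19 mm wide; open, the fingers measure 117 mm over their backs; the gripper's body (75 mm by 190 mm) begins 51 mm behind the grasp point.
Start: joints at [-72.989, 18.392, -4.016, 83.108, 1.295, 78.541, -3.26], TCP at [0.181, 0.624, 0.21] pointing down, gripper open.
Joint ranges: [-163.93, 163.93], [-17.29, 119.83], [-79.2, 71.16], [3.27, 140.29], [-89.18, 269.18], [5.43, 117.66], [-154.24, 154.24]. Speed limits (degrees/s): [147.25, 147.25, 180, 180, 180, 180, 180].

### API

Orientations are given as [roll, pitch, yaw] about the fixed x, y, z axes, in that order (R = Rz(yaw) Ry(pitch) Rx(roll)).
In Python, from cell import env, viewer gives the robot as it stands.
- The arm moves only by the tool step_arm, never from a script. Its arguments are lists of equal length, an entry for each row: "delta_pos": the shift along the tool's x, y, z in units of 0.2 m (1.0 is 0.2 m), a list of three; "rot": the turn, a rotation vector about the tool's x, y, z in units of 1.5 rad (1.0 is 1.5 rad), a list of three; "gripper": the gripper command: -1 is shut, 1 is fully open, values between are in proportion. A call has 1 to 20 rows; each row is the pose to reach, as a shift and turn from the pose commanded when the call began, along the tool's axes at that moment; what a row does not reach only later rows make up. A row lasts 1/8 s, in which the tool goes at most 62.5 mm and 10.7 degrees, less where a joint would pass 70% of its speed; a pose out of reach is approached as far as the arm can. A call with a number of a shift or a turn outside -1 to 1 is refused whole. A call with a gripper value outside its range is refused whole. The fingers move at their own pace and stop on an object; "squeeze" is the grip in N (left out, the last holds). Time passes only in rows, so rows that repeat a pose let the fingers close. It gives the time, the measured TCP pose, the force, the opening and the grip force at its end, in the units of the state.
- env.get_obs(): the state, without advancing time (a new reading comes with each control period).
- viewer.read_camera(name): name is "side" or "top"; returns a dict with "img" (400x640x3 uint8, red, green, blue), "fx", "fy", "cx", "cy" (pixels), "pose" (4x4, takes a point from camera to world coordinates). Camera axes: x right, y down, z forward; pixel columns grow to the right and rows downward; lengths in m; the calibration is good to about 2 mm. A picture is of the moment at which its call begins. There is no depth.
- env.sign_off(): hands the job in; it is judged then, once.
The state is a dict: "time_s": time; "qpos": joint angles; "joint_velocities": joint speeds; "effort": joint torques, N m; "tool_pos": TCP position; "tool_rot": TCP orientation; "force": force on the tool from outside, world axes, zero at the start; "wrist_torque": the same for the moment, N m; "grip_width": finger opening in m; "grasp_force": force on a finger pad.
Only numpy, scipy, OpenCV 4.12 (cv2) and the standard library are available. Lean on these libraries where they do the work, as an engineer would, in place of code of your own. Each camera call takes 0.05 s, during which the arm holds its last target. There are 200 camera calls.

### The job

Find which size the brush handle standing alone in the single-hole block is: starting with a hole of the steel gauge that its shank passes easily, step down hole by hole until one refuses it, feeling gently and never forcing it. Then leave it standing in the last hole it passed, the tightest, pushed fully home with its collar down on the plate, and let go. Leave the other two handles and everything else on the bench where they are.

Things in the scene. Friction and masses are not known exactly. Their poses are not given: they have to be found in the camera images.
- handle_a: turned beech mop-brush handle, upright. Origin: centre of the collar's underside, z up the grip. Collar 32 mm wide, z 0 to 5 mm; straight round grip 18 mm thick, z 8 to 56 mm, on the origin's axis; rounded top at 64.5 mm. Below it a round shank 40 mm long, flat foot at z = -40 mm, edge broken 1 mm. It starts in a parking hole, collar on the block. The job is whichever handle starts in job_block
- handle_b: like handle_a but for the shank's thickness. The three shanks are 13, 16 and 19 mm thick, one each; which handle has which was not written down, and all grips are alike. 25 to 50 g
- handle_c: like handle_a but for the shank's thickness. All three were turned by hand: each shank runs parallel to its grip but 1.5 mm off its axis, to a side that was not recorded
- gauge: the hole gauge, screwed to the bench: a plain steel plate 50 x 236 x 12 mm on two beech feet, its top 57 mm above the bench and its underside 45 mm (free space under the holes). Origin on the bench under its middle; the row of five round through holes lies along its y, 34 mm apart, narrowing from its +y end to its -y end
- hole0 (a point): centre of the mouth of the 23 mm hole, at the plate's top face, z up (hole 1 of 5 from the wide end). A shank fits the hole 1 mm wider than itself and cannot enter the next one
- hole1 (a point): centre of the mouth of the 20 mm hole, at the plate's top face, z up (hole 2 of 5 from the wide end). A shank fits the hole 1 mm wider than itself and cannot enter the next one
- hole2 (a point): centre of the mouth of the 17 mm hole, at the plate's top face, z up (hole 3 of 5 from the wide end). A shank fits the hole 1 mm wider than itself and cannot enter the next one
- hole3 (a point): centre of the mouth of the 14 mm hole, at the plate's top face, z up (hole 4 of 5 from the wide end). A shank fits the hole 1 mm wider than itself and cannot enter the next one
- hole4 (a point): centre of the mouth of the 11 mm hole, at the plate's top face, z up (hole 5 of 5 from the wide end). A shank fits the hole 1 mm wider than itself and cannot enter the next one
- job_block: beech parking block 64 x 64 x 50 mm, fixed, with one 25 mm hole; origin under its centre. The handle to be gauged starts here, its collar on the block's top, 50 mm above the bench
- stock_block: beech parking block 64 x 120 x 50 mm, fixed, with two 25 mm holes 56 mm apart along its y; origin under its centre. The other two handles stand here and stay
- paste_pot: bystander: small white lidded pot, 56 mm wide, 46 mm high, origin under its centre
- cup: bystander: white cup, 72 mm wide, 70 mm high, origin under its centre
- glaze_jar: bystander: jar with lid, 72 mm wide, 100 mm high, origin under its centre
- slip_jar: bystander: jar with lid, 80 mm wide, 85 mm high, origin under its centre
- palette: bystander: flat white dish, 100 mm wide, 16 mm high, origin under its centre
- brush: bystander: brush 190 mm long lying along its x, origin under its middle
- tile: bystander: terracotta test tile 70 x 50 x 7 mm, origin under its centre
There are look-alikes about, which are no part of the job. What is shaped like the handle_b but blue or red is not meant.

How it is judged (in metres and radians):
On the way, in this order (a step that is already met when the one before it is completed fails the run):
1. the shank has been put through a hole wider than its own size (its foot 12 mm or more below the plate's top) (((horizontal distance between handle_a and hole0 below 0.009 m and z of handle_a in the frame of hole0 below 0.028 m and horizontal distance between each of handle_b, handle_c and stock_block below 0.05 m and angle between each of handle_b, handle_c's own z axis and vertical below 0.15 rad) or (horizontal distance between handle_a and hole1 below 0.009 m and z of handle_a in the frame of hole1 below 0.028 m and horizontal distance between each of handle_b, handle_c and stock_block below 0.05 m and angle between each of handle_b, handle_c's own z axis and vertical below 0.15 rad) or (horizontal distance between handle_b and hole0 below 0.009 m and z of handle_b in the frame of hole0 below 0.028 m and horizontal distance between each of handle_a, handle_c and stock_block below 0.05 m and angle between each of handle_a, handle_c's own z axis and vertical below 0.15 rad) or (horizontal distance between handle_b and hole1 below 0.009 m and z of handle_b in the frame of hole1 below 0.028 m and horizontal distance between each of handle_a, handle_c and stock_block below 0.05 m and angle between each of handle_a, handle_c's own z axis and vertical below 0.15 rad) or (horizontal distance between handle_b and hole2 below 0.009 m and z of handle_b in the frame of hole2 below 0.028 m and horizontal distance between each of handle_a, handle_c and stock_block below 0.05 m and angle between each of handle_a, handle_c's own z axis and vertical below 0.15 rad) or (horizontal distance between handle_c and hole0 below 0.009 m and z of handle_c in the frame of hole0 below 0.028 m and horizontal distance between each of handle_a, handle_b and stock_block below 0.05 m and angle between each of handle_a, handle_b's own z axis and vertical below 0.15 rad))), for 0.05 s.
2. the foot has been tried, in contact, on the hole next below its own size, which refuses it (((horizontal distance between handle_a and hole3 below 0.006 m and z of handle_a in the frame of hole3 between 0.035 and 0.043 m and contact force between handle_a and gauge above 1 N and angle between handle_a's own z axis and vertical below 0.2 rad) or (horizontal distance between handle_b and hole4 below 0.006 m and z of handle_b in the frame of hole4 between 0.035 and 0.043 m and contact force between handle_b and gauge above 1 N and angle between handle_b's own z axis and vertical below 0.2 rad) or (horizontal distance between handle_c and hole2 below 0.006 m and z of handle_c in the frame of hole2 between 0.035 and 0.043 m and contact force between handle_c and gauge above 1 N and angle between handle_c's own z axis and vertical below 0.2 rad))), for 0.05 s.
At the end, for the whole second after the job is handed in: The handle that began in the single block stands upright (within 0.08 rad) and still in the tightest hole that its shank passes, its axis within 5 mm of that hole's and its collar within 3 mm of the plate's top; the other two handles stand upright in the two-hole block (((horizontal distance between handle_a and hole2 below 0.005 m and z of handle_a in the frame of hole2 below 0.003 m and angle between handle_a's own z axis and vertical below 0.08 rad and linear speed of handle_a below 0.02 m/s and horizontal distance between each of handle_b, handle_c and stock_block below 0.05 m and angle between each of handle_b, handle_c's own z axis and vertical below 0.15 rad) or (horizontal distance between handle_b and hole3 below 0.005 m and z of handle_b in the frame of hole3 below 0.003 m and angle between handle_b's own z axis and vertical below 0.08 rad and linear speed of handle_b below 0.02 m/s and horizontal distance between each of handle_a, handle_c and stock_block below 0.05 m and angle between each of handle_a, handle_c's own z axis and vertical below 0.15 rad) or (horizontal distance between handle_c and hole1 below 0.005 m and z of handle_c in the frame of hole1 below 0.003 m and angle between handle_c's own z axis and vertical below 0.08 rad and linear speed of handle_c below 0.02 m/s and horizontal distance between each of handle_a, handle_b and stock_block below 0.05 m and angle between each of handle_a, handle_b's own z axis and vertical below 0.15 rad))); the robot touches nothing.
It fails at once if the handle is forced: more than 40 N between it and the gauge while its collar is still clear of the plate ((contact force between handle_a and gauge above 40 N and z of handle_a in the frame of gauge above 0.061 m) or (contact force between handle_b and gauge above 40 N and z of handle_b in the frame of gauge above 0.061 m) or (contact force between handle_c and gauge above 40 N and z of handle_c in the frame of gauge above 0.061 m)).
It fails at once if a bystander is moved by more than 20 mm (distance of any of paste_pot, cup, glaze_jar, slip_jar, palette, brush, tile from where it was at the start of the episode above 0.02 m).
It also fails if it takes over 72 s, if anything falls off the work surface, if the arm or the gripper's body presses on something with over 40 N, if the wrist force passes 120 N, or if a joint passes its speed limit or range.

## Working session

There is one attempt and no reset: what is moved stays moved. The work goes in short steps, Python scripts to look and compute and a tool call to move; the robot and the scene stay as the last step left them, time stands still between calls to the robot, and variables do not carry over. Pictures are saved under pics/ and viewed, at most 10 in all, crops included, and the job is handed in when it is done.

Besides the shell and the picture viewer there is one more tool, called after "Emit:" as name(argument=value, ...), one argument or row to a line, values as JSON. step_arm: Moves the arm, as the interface text tells. Shifts and turns lie within -1 to 1; 1 stands for 0.2 m of shift or 1.5 rad of turn. Its arguments: {"type":"object","properties":{"delta_pos":{"type":"array"},"rot":{"type":"array"},"gripper":{"type":"array"},"squeeze":{"type":"number"}},"required":["delta_pos","rot","gripper"]}

```bash
ls; mkdir -p pics; python3 - <<'E'
from cell import env, viewer
import cv2,numpy as np
o=env.get_obs();print({k:np.round(v,3) for k,v in o.items()})
for n in("side","top"):
    c=viewer.read_camera(n);cv2.imwrite(f"pics/{n}0.png",c["img"][:,:,::-1]);print(n,c["fx"],c["fy"],c["cx"],c["cy"]);print(np.round(c["pose"],4))
E
```

```text
pics
{'time_s': np.float64(0.0), 'qpos': array([-72.989,  18.441,  -4.014,  83.174,   1.295,  78.541,  -3.26 ]), 'joint_velocities': array([-0.035,  0.09 ,  0.013, -0.046,  0.069,  0.005, -0.004]), 'effort': array([-0.0000e+00, -4.9128e+01, -4.0400e-01, -3.1254e+01, -6.4000e-02,
        4.4000e-02,  0.0000e+00]), 'tool_pos': array([0.181, 0.624, 0.209]), 'tool_rot': array([-1.79889e+02,  7.00000e-03,  1.63798e+02]), 'force': array([-0.166, -0.327,  0.428]), 'wrist_torque': array([0.043, 0.01 , 0.02 ]), 'grasp_force': np.float64(0.0), 'grip_width': np.float64(0.087)}
side 412.64163781108056 412.64163781108056 311.52255894596317 200.83743644923211
[[ 0.7855 -0.429   0.4461 -0.011 ]
 [-0.6189 -0.5475  0.5632 -0.651 ]
 [ 0.0026 -0.7185 -0.6955  0.8832]
 [ 0.      0.      0.      1.    ]]
top 374.99920095394396 374.99920095394396 315.4702452095085 198.29167288276443
[[ 1.9800e-02 -9.9690e-01  7.6200e-02  4.4090e-01]
 [-9.9980e-01 -1.9800e-02  1.1000e-03  1.1500e-02]
 [ 4.0000e-04 -7.6200e-02 -9.9710e-01  1.0941e+00]
 [ 0.0000e+00  0.0000e+00  0.0000e+00  1.0000e+00]]
```

View pics/side0.png

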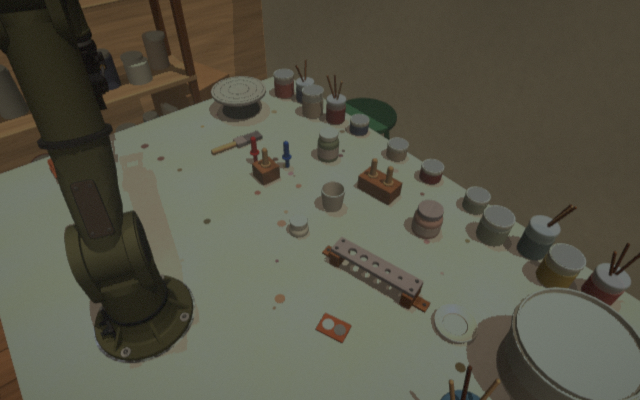

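View pics/top0.png

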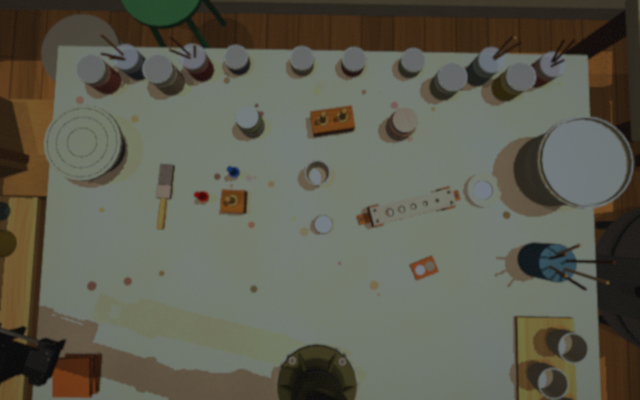

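Handle candidates (top view):
- natural handle in the single block at (233,200)
- two natural handles in the two-hole block at (323,119) and (344,114)
- red look-alike at (202,196)
- blue look-alike at (233,172)

In the side view the single block is at (265,168) with red at (254,150) and blue at (286,153). I choose the handle in the single block and check it in a close crop, along with the gauge.

```bash
python3 - <<'E'
import cv2,numpy as np
t=cv2.imread("pics/top0.png");s=cv2.imread("pics/side0.png")
def crop(i,x,y,w,h,W,H):
    c=cv2.resize(i[y:y+h,x:x+w],(W,H),interpolation=cv2.INTER_CUBIC);c=cv2.convertScaleAbs(c,alpha=1.5,beta=10)
    return c
a=crop(t,350,175,120,60,800,400)[:300] if 0 else crop(t,350,180,120,50,480,200)
b=crop(s,315,230,120,80,480,320)
c=crop(t,190,160,60,60,320,260);d=crop(s,235,130,60,60,320,260)
L=np.vstack([a,b]);R=np.vstack([c,d])
cv2.imwrite("pics/crop1.png",np.hstack([L,R]))
E
```

```text
(no output)
```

View pics/crop1.png

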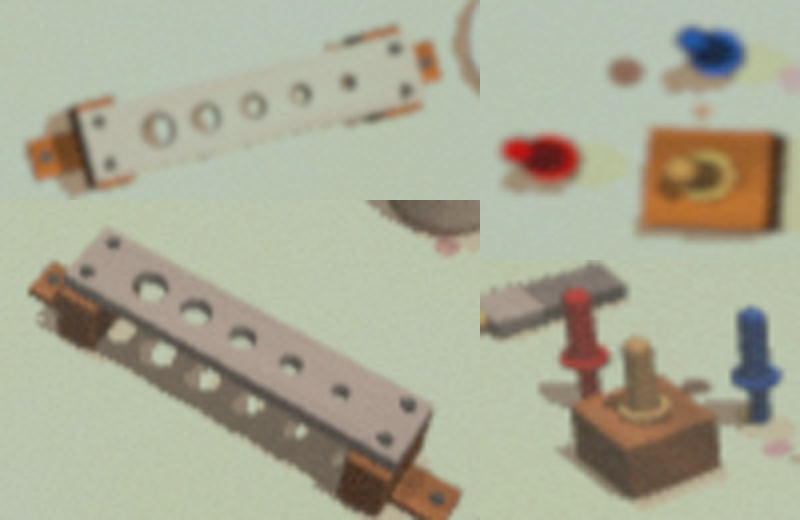

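The crop shows the natural beech handle in the single-hole block, with its tip at top (227,199) and side (264,148). The blue and red ones are separate. The gauge's wide hole is at top (390,212) and side (353,252).

```bash
cat > h.py <<'E'
import numpy as np, cv2
from scipy.optimize import least_squares
from cell import env, viewer
K={}
import pickle,os
def cams():
    if not os.path.exists('c.pkl'):
        pickle.dump({n:{k:v for k,v in viewer.read_camera(n).items() if k!='img'} for n in('side','top')},open('c.pkl','wb'))
    return pickle.load(open('c.pkl','rb'))
C=cams()
def proj(n,P):
    c=C[n];T=np.linalg.inv(np.array(c['pose']));p=np.atleast_2d(P)@T[:3,:3].T+T[:3,3]
    return np.c_[c['fx']*p[:,0]/p[:,2]+c['cx'],c['fy']*p[:,1]/p[:,2]+c['cy']]
def tri(t,s):
    f=lambda P:np.r_[(proj('top',P)-t).ravel(),(proj('side',P)-s).ravel()]
    r=least_squares(f,[.5,0,.05]);return r.x,np.abs(r.fun).max()
E
python3 - <<'E'
from h import *
T=np.array([[389.75,212],[401.5,209.25],[413.25,206.5],[425,203.5],[437,200.5]])-.4
S=np.array([[352.75,251.75],[363.75,257.75],[375.5,264.25],[387.5,270.75],[400.25,277.75]])-.4
def f(p):
    P=np.c_[p[0]+np.sin(p[3])*.034*np.arange(2,-3,-1)*-1,p[1]+np.cos(p[3])*.034*np.arange(2,-3,-1),np.full(5,p[2])]
    return P
for name in('both','top','side'):
    def g(p):
        r=[]
        if name!='side': r.append((proj('top',f(p))-T).ravel())
        if name!='top': r.append((proj('side',f(p))-S).ravel())
        if name!='both': r.append([(p[2]-.057)*1e4])
        return np.concatenate(r)
    r=least_squares(g,[.5,-.2,.057,0]);print(name,r.x,np.degrees(r.x[3]),np.abs(r.fun).max());print(f(r.x).round(4).tolist())
for n,t,s in[('tip',(226.7,198.5),(264,148.7)),('collar',(232.8,199.9),(265.3,163.4))]:
    print(n,tri(np.array(t),np.array(s)))
for n,px in(('red',(207,196.5)),('blue',(235,172))):
    # ray at z=.045
    c=C['top'];d=np.array(c['pose'])[:3,:3]@[(px[0]-c['cx'])/c['fx'],(px[1]-c['cy'])/c['fy'],1];o=np.array(c['pose'])[:3,3];print(n,o+d*(.045-o[2])/d[2])
E
```

```text
both [ 0.50395833 -0.25719419  0.05764249  0.26341051] 15.092310371725992 0.36323515873888823
[[0.4863, -0.1915, 0.0576], [0.4951, -0.2244, 0.0576], [0.504, -0.2572, 0.0576], [0.5128, -0.29, 0.0576], [0.5217, -0.3228, 0.0576]]
top [ 0.50425679 -0.25759778  0.05699991  0.25806937] 14.78628572087154 0.2063732179442468
[[0.4869, -0.1918, 0.057], [0.4956, -0.2247, 0.057], [0.5043, -0.2576, 0.057], [0.5129, -0.2905, 0.057], [0.5216, -0.3233, 0.057]]
side [ 0.50411967 -0.25674206  0.05699992  0.26999746] 15.469714984433507 0.3041918959534655
[[0.486, -0.1912, 0.057], [0.4951, -0.224, 0.057], [0.5041, -0.2567, 0.057], [0.5132, -0.2895, 0.057], [0.5223, -0.3223, 0.057]]
tip (array([0.51087648, 0.24544551, 0.11250851]), np.float64(0.06472281793605816))
collar (array([0.51034724, 0.24229449, 0.05673389]), np.float64(0.40784773796843865))
red [0.52009186 0.31710257 0.045     ]
blue [0.59094313 0.2410522  0.045     ]
```

Emit:
step_arm(
  delta_pos=[
    [-1,-0.65,0],
    [-1,-0.65,0],
    [-1,-0.65,0],
    [-1,-0.65,0],
    [-1,-0.65,0],
  ],
  rot=[
    [0,0,0],
    [0,0,0],
    [0,0,0],
    [0,0,0],
    [0,0,0],
  ],
  gripper=[0.4,0.4,0.4,0.4,0.4],
  squeeze=25,
)

```text
time_s: 0.82
tool_pos: [0.3416, 0.4392, 0.2103]
tool_rot: [-180.0, 0.1, 163.3]
force: [0.4, 0.4, -1.2]
grip_width: 0.061
grasp_force: 0.0
```

Emit:
step_arm(
  delta_pos=[
    [-1,-0.7,0],
    [-1,-0.7,0],
    [-1,-0.7,0],
    [-1,-0.7,0],
    [-1,-0.7,0],
  ],
  rot=[
    [0,0,-0.364],
    [0,0,-0.364],
    [0,0,-0.364],
    [0,0,-0.364],
    [0,0,-0.364],
  ],
  gripper=[0.4,0.4,0.4,0.4,0.4],
)

```text
time_s: 1.45
tool_pos: [0.4928, 0.2491, 0.2101]
tool_rot: [-179.9, 0.0, -165.3]
force: [-0.4, 1.2, 0.3]
grip_width: 0.0611
grasp_force: 0.0
```

Emit:
step_arm(
  delta_pos=[
    [-0.079,-0.048,0.15],
    [-0.079,-0.048,0.35],
    [-0.079,-0.048,0.35],
    [-0.079,-0.048,0.35],
  ],
  rot=[
    [0,0,0],
    [0,0,0],
    [0,0,0],
    [0,0,0],
  ],
  gripper=[0.4,0.4,0.4,0.4],
)

```text
time_s: 1.95
tool_pos: [0.508, 0.2497, 0.1413]
tool_rot: [180.0, 0.1, -164.8]
force: [-0.5, 0.7, 0.0]
grip_width: 0.0607
grasp_force: 0.0
```

```bash
python3 - <<'E'
from h import *
o=env.get_obs();print(o['tool_pos'],o['tool_rot'])
a=[]
for n,(x,y,w,h) in(('top',(190,150,90,90)),('side',(215,80,100,100))):
    i=viewer.read_camera(n)['img'][:,:,::-1];a.append(cv2.convertScaleAbs(cv2.resize(i[y:y+h,x:x+w],(400,400),interpolation=cv2.INTER_CUBIC),alpha=1.6,beta=10))
cv2.imwrite('pics/g1.png',np.hstack(a))
E
```

```text
[0.50803296 0.24966147 0.14134086] [ 1.79955001e+02  7.76104900e-02 -1.64824382e+02]
```

View pics/g1.png

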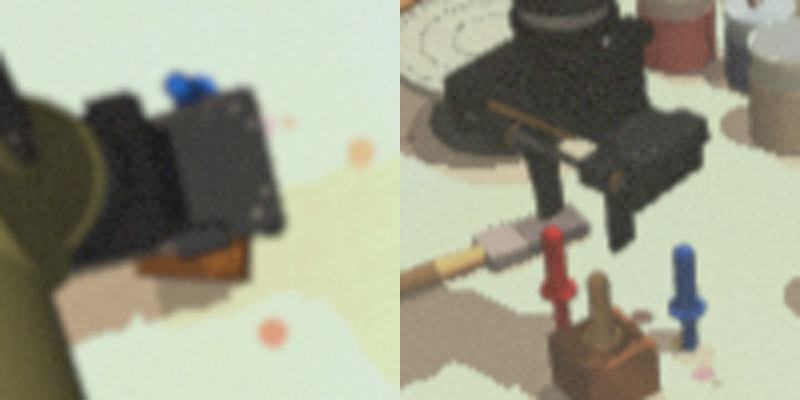

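The side crop shows the open fingers straddling the natural handle, slightly to its upper left. I'll correct a few mm, descend and close.

Emit:
step_arm(
  delta_pos=[
    [-0.01,-0.031,0],
    [-0.01,-0.031,0.15],
    [-0.01,-0.031,0.336],
    [-0.01,-0.031,0.336],
    [-0.01,-0.031,0.336],
  ],
  rot=[
    [0,0,0],
    [0,0,0],
    [0,0,0],
    [0,0,0],
    [0,0,0],
  ],
  gripper=[0.4,0.4,0.4,0.4,0.4],
)

```text
time_s: 2.68
tool_pos: [0.5126, 0.2429, 0.0745]
tool_rot: [180.0, 0.1, -164.9]
force: [0.0, 0.5, 0.4]
grip_width: 0.0608
grasp_force: 0.0
```

Emit:
step_arm(
  delta_pos=[
    [0,0,0],
    [0,0,0],
    [0,0,0],
    [0,0,0],
    [0,0,0],
    [0,0,0],
  ],
  rot=[
    [0,0,0],
    [0,0,0],
    [0,0,0],
    [0,0,0],
    [0,0,0],
    [0,0,0],
  ],
  gripper=[-1,-1,-1,-1,-1,-1],
  squeeze=25,
)

```text
time_s: 3.42
tool_pos: [0.5114, 0.2427, 0.0728]
tool_rot: [-180.0, -0.0, -164.9]
force: [0.1, 0.4, -0.1]
grip_width: 0.0169
grasp_force: 25.0
```

Emit:
step_arm(
  delta_pos=[
    [0,0,-0.15],
    [0,0,-0.4],
    [0,0,-0.6],
    [0.1,-0.2,-0.6],
    [0.2,-0.5,-0.6],
    [0.3,-0.75,-0.6],
    [0.35,-1,-0.6],
    [0.35,-1,-0.6],
  ],
  rot=[
    [0,0,0],
    [0,0,0],
    [0,0,0],
    [0,0,0],
    [0,0,0],
    [0,0,0],
    [0,0,0],
    [0,0,0],
  ],
  gripper=[-1,-1,-1,-1,-1,-1,-1,-1],
)

```text
time_s: 4.42
tool_pos: [0.496, 0.0263, 0.1932]
tool_rot: [-179.9, 0.0, -165.4]
force: [0.2, 0.8, -0.8]
grip_width: 0.0171
grasp_force: 25.0
```

Emit:
step_arm(
  delta_pos=[
    [0.1,-0.25,0],
    [0.2,-0.5,0],
    [0.3,-0.75,0],
    [0.34,-1,0],
    [0.34,-1,0],
    [0.34,-1,0],
  ],
  rot=[
    [0,0,0],
    [0,0,0],
    [0,0,0],
    [0,0,0],
    [0,0,0],
    [0,0,0],
  ],
  gripper=[-1,-1,-1,-1,-1,-1],
)

```text
time_s: 5.18
tool_pos: [0.4827, -0.1779, 0.1926]
tool_rot: [179.9, -0.0, -164.8]
force: [0.4, 0.6, -0.0]
grip_width: 0.0172
grasp_force: 25.0
```

Emit:
step_arm(
  delta_pos=[
    [0,-0.07,0.1],
    [0,-0.07,0.25],
    [0,-0.07,0.31],
    [0,-0.07,0.31],
    [0,-0.07,0.31],
  ],
  rot=[
    [0,0,0],
    [0,0,0],
    [0,0,0],
    [0,0,0],
    [0,0,0],
  ],
  gripper=[-1,-1,-1,-1,-1],
)

```text
time_s: 5.8
tool_pos: [0.4869, -0.1925, 0.1319]
tool_rot: [-180.0, 0.1, -164.9]
force: [0.2, 0.5, 0.5]
grip_width: 0.0174
grasp_force: 25.0
```

```bash
python3 - <<'E'
from h import *
o=env.get_obs();print(o['tool_pos'],o['tool_rot'],o['qpos'])
p=o['tool_pos']
for n in('top','side'): print(n,proj(n,[p-[0,0,.0628],[*p[:2],.057]]).tolist())
a=[]
for n,(x,y,w,h) in(('top',(350,160,100,100)),('side',(310,190,100,100))):
    i=viewer.read_camera(n)['img'][:,:,::-1];a.append(cv2.convertScaleAbs(cv2.resize(i[y:y+h,x:x+w],(400,400),interpolation=cv2.INTER_CUBIC),alpha=1.6,beta=10))
cv2.imwrite('pics/g2.png',np.hstack(a))
E
```

```text
[ 0.48686837 -0.19253027  0.13186261] [-1.79971320e+02  9.21559628e-02 -1.64852890e+02] [-16.05532561   6.4707675   37.23830831 108.0806884   -4.29135044
  66.72664246 127.84581838]
top [[390.2584755015514, 211.57876662251547], [389.38963439919803, 211.75713932533475]]
side [[352.994424968437, 248.2932721006261], [352.6522159844656, 251.3056837797074]]
```

View pics/g2.png

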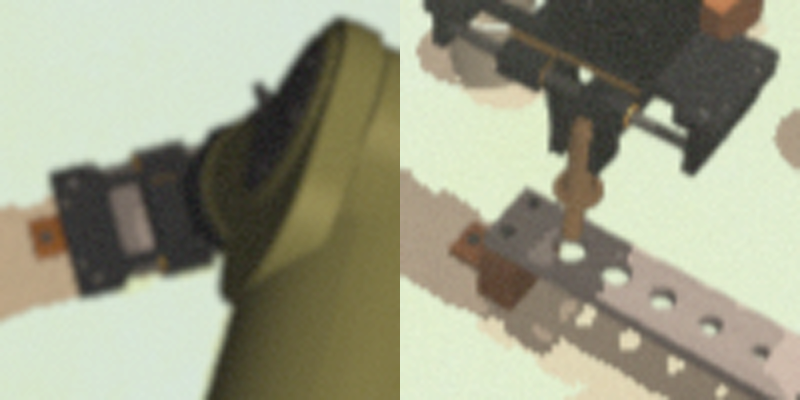

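The side crop shows the shank hanging plumb over the wide hole, its foot at about (353,249) and the hole at (353,253). Lowering gently.

Emit:
step_arm(
  delta_pos=[
    [0,0,0.03],
    [0,0,0.06],
    [0,0,0.08],
    [0,0,0.1],
    [0,0,0.1],
  ],
  rot=[
    [0,0,0],
    [0,0,0],
    [0,0,0],
    [0,0,0],
    [0,0,0],
  ],
  gripper=[-1,-1,-1,-1,-1],
)

```text
time_s: 6.52
tool_pos: [0.4857, -0.1929, 0.1104]
tool_rot: [180.0, -0.0, -164.9]
force: [-0.4, -0.3, -0.1]
grip_width: 0.0172
grasp_force: 25.0
```

Emit:
step_arm(
  delta_pos=[
    [0,0,0.03],
    [0,0,0.06],
    [0,0,0.06],
  ],
  rot=[
    [0,0,0],
    [0,0,0],
    [0,0,0],
  ],
  gripper=[-1,-1,-1],
)

```text
time_s: 6.9
tool_pos: [0.4854, -0.1928, 0.0981]
tool_rot: [180.0, -0.1, -164.9]
force: [-0.4, -0.5, 0.4]
grip_width: 0.0173
grasp_force: 25.0
```

Emit:
step_arm(
  delta_pos=[
    [0,0.01,0],
    [0,0.01,0],
    [0,0.01,0],
  ],
  rot=[
    [0,0,0],
    [0,0,0],
    [0,0,0],
  ],
  gripper=[-1,-1,-1],
)

```text
time_s: 7.28
tool_pos: [0.4856, -0.191, 0.099]
tool_rot: [-180.0, 0.0, -164.9]
force: [0.0, 0.5, -0.4]
grip_width: 0.0171
grasp_force: 25.0
```

Emit:
step_arm(
  delta_pos=[
    [0,0.005,0],
    [0,0.005,0],
  ],
  rot=[
    [0,0,0],
    [0,0,0],
  ],
  gripper=[-1,-1],
)

```text
time_s: 7.52
tool_pos: [0.4852, -0.19, 0.0989]
tool_rot: [180.0, 0.0, -164.9]
force: [0.8, 0.7, -0.4]
grip_width: 0.0174
grasp_force: 25.0
```

Emit:
step_arm(
  delta_pos=[
    [0,0.005,0],
    [0,0.005,0],
  ],
  rot=[
    [0,0,0],
    [0,0,0],
  ],
  gripper=[-1,-1],
)

```text
time_s: 7.78
tool_pos: [0.4849, -0.189, 0.0988]
tool_rot: [180.0, 0.0, -164.9]
force: [0.2, 0.3, -1.6]
grip_width: 0.0176
grasp_force: 25.0
```

Emit:
step_arm(
  delta_pos=[
    [0,0.005,0],
    [0,0.005,0],
  ],
  rot=[
    [0,0,0],
    [0,0,0],
  ],
  gripper=[-1,-1],
)

```text
time_s: 8.02
tool_pos: [0.4846, -0.188, 0.0988]
tool_rot: [180.0, 0.0, -164.9]
force: [-0.4, -0.6, -0.6]
grip_width: 0.0177
grasp_force: 25.0
```

Emit:
step_arm(
  delta_pos=[
    [0,0.005,0],
    [0,0.005,0],
  ],
  rot=[
    [0,0,0],
    [0,0,0],
  ],
  gripper=[-1,-1],
)

```text
time_s: 8.28
tool_pos: [0.4845, -0.1874, 0.0989]
tool_rot: [-180.0, 0.0, -164.9]
force: [0.1, -1.2, -0.5]
grip_width: 0.0172
grasp_force: 25.0
```

Emit:
step_arm(
  delta_pos=[
    [0,0.005,0],
    [0,0.005,0],
  ],
  rot=[
    [0,0,0],
    [0,0,0],
  ],
  gripper=[-1,-1],
)

```text
time_s: 8.52
tool_pos: [0.4844, -0.1869, 0.099]
tool_rot: [-179.9, 0.0, -164.9]
force: [0.7, -2.3, -1.3]
grip_width: 0.0169
grasp_force: 25.0
```

Emit:
step_arm(
  delta_pos=[
    [0,-0.025,0],
    [0,-0.04,0],
    [0,-0.04,0],
    [0,-0.04,0],
  ],
  rot=[
    [0,0,0],
    [0,0,0],
    [0,0,0],
    [0,0,0],
  ],
  gripper=[-1,-1,-1,-1],
)

```text
time_s: 9.02
tool_pos: [0.4861, -0.1937, 0.0988]
tool_rot: [180.0, -0.0, -164.9]
force: [-0.6, 0.1, -0.0]
grip_width: 0.0175
grasp_force: 25.0
```

Emit:
step_arm(
  delta_pos=[
    [0,-0.005,0],
    [0,-0.005,0],
  ],
  rot=[
    [0,0,0],
    [0,0,0],
  ],
  gripper=[-1,-1],
)

```text
time_s: 9.28
tool_pos: [0.4865, -0.1949, 0.0988]
tool_rot: [180.0, 0.0, -164.9]
force: [-0.7, -0.1, -1.0]
grip_width: 0.0171
grasp_force: 25.0
```

Emit:
step_arm(
  delta_pos=[
    [0,-0.005,0],
    [0,-0.005,0],
  ],
  rot=[
    [0,0,0],
    [0,0,0],
  ],
  gripper=[-1,-1],
)

```text
time_s: 9.52
tool_pos: [0.4868, -0.1959, 0.0989]
tool_rot: [180.0, 0.0, -164.9]
force: [0.1, 0.7, 0.1]
grip_width: 0.0174
grasp_force: 25.0
```

Emit:
step_arm(
  delta_pos=[
    [0,-0.005,0],
    [0,-0.005,0],
  ],
  rot=[
    [0,0,0],
    [0,0,0],
  ],
  gripper=[-1,-1],
)

```text
time_s: 9.78
tool_pos: [0.487, -0.1969, 0.0989]
tool_rot: [180.0, 0.0, -164.9]
force: [0.0, 0.0, -0.2]
grip_width: 0.0176
grasp_force: 25.0
```

Emit:
step_arm(
  delta_pos=[
    [0,-0.005,0],
    [0,-0.005,0],
  ],
  rot=[
    [0,0,0],
    [0,0,0],
  ],
  gripper=[-1,-1],
)

```text
time_s: 10.02
tool_pos: [0.4872, -0.1974, 0.0988]
tool_rot: [180.0, 0.0, -164.9]
force: [0.2, 1.1, -0.0]
grip_width: 0.0173
grasp_force: 25.0
```

Emit:
step_arm(
  delta_pos=[
    [0,0.028,0],
    [0.015,0.028,0],
    [0.015,0.028,0],
  ],
  rot=[
    [0,0,0],
    [0,0,0],
    [0,0,0],
  ],
  gripper=[-1,-1,-1],
)

```text
time_s: 10.4
tool_pos: [0.4827, -0.1933, 0.0989]
tool_rot: [-180.0, 0.0, -164.9]
force: [-0.4, 0.1, -0.6]
grip_width: 0.0169
grasp_force: 25.0
```

Emit:
step_arm(
  delta_pos=[
    [0.005,0,0],
    [0.005,0,0],
  ],
  rot=[
    [0,0,0],
    [0,0,0],
  ],
  gripper=[-1,-1],
)

```text
time_s: 10.65
tool_pos: [0.4821, -0.1934, 0.099]
tool_rot: [-180.0, 0.0, -164.9]
force: [0.3, -0.3, 0.2]
grip_width: 0.0172
grasp_force: 25.0
```

Emit:
step_arm(
  delta_pos=[
    [0.005,0,0],
    [0.005,0,0],
  ],
  rot=[
    [0,0,0],
    [0,0,0],
  ],
  gripper=[-1,-1],
)

```text
time_s: 10.9
tool_pos: [0.4815, -0.1936, 0.099]
tool_rot: [-180.0, 0.1, -164.9]
force: [1.6, 0.5, 0.2]
grip_width: 0.0173
grasp_force: 25.0
```

Emit:
step_arm(
  delta_pos=[
    [0.005,0,0],
    [0.005,0,0],
  ],
  rot=[
    [0,0,0],
    [0,0,0],
  ],
  gripper=[-1,-1],
)

```text
time_s: 11.15
tool_pos: [0.4807, -0.1938, 0.0991]
tool_rot: [-180.0, 0.1, -164.9]
force: [2.9, 0.5, -1.3]
grip_width: 0.0172
grasp_force: 25.0
```

Emit:
step_arm(
  delta_pos=[
    [-0.03,0,0],
    [-0.05,0,0],
    [-0.05,0,0],
    [-0.05,0,0],
  ],
  rot=[
    [0,0,0],
    [0,0,0],
    [0,0,0],
    [0,0,0],
  ],
  gripper=[-1,-1,-1,-1],
)

```text
time_s: 11.65
tool_pos: [0.4893, -0.1915, 0.0986]
tool_rot: [180.0, -0.0, -164.9]
force: [0.6, 0.7, 0.3]
grip_width: 0.0172
grasp_force: 25.0
```

Emit:
step_arm(
  delta_pos=[
    [-0.005,0,0],
    [-0.005,0,0],
  ],
  rot=[
    [0,0,0],
    [0,0,0],
  ],
  gripper=[-1,-1],
)

```text
time_s: 11.9
tool_pos: [0.4906, -0.1911, 0.0989]
tool_rot: [180.0, 0.0, -164.9]
force: [0.5, 0.6, 0.2]
grip_width: 0.017
grasp_force: 25.0
```

Emit:
step_arm(
  delta_pos=[
    [-0.005,0,0],
    [-0.005,0,0],
  ],
  rot=[
    [0,0,0],
    [0,0,0],
  ],
  gripper=[-1,-1],
)

```text
time_s: 12.15
tool_pos: [0.4917, -0.1908, 0.0989]
tool_rot: [180.0, 0.0, -164.9]
force: [1.0, -0.3, -0.3]
grip_width: 0.0173
grasp_force: 25.0
```

Emit:
step_arm(
  delta_pos=[
    [-0.005,0,0],
    [-0.005,0,0],
  ],
  rot=[
    [0,0,0],
    [0,0,0],
  ],
  gripper=[-1,-1],
)

```text
time_s: 12.4
tool_pos: [0.4925, -0.1906, 0.0988]
tool_rot: [180.0, -0.0, -164.9]
force: [-0.4, -0.0, 0.2]
grip_width: 0.0172
grasp_force: 25.0
```

Emit:
step_arm(
  delta_pos=[
    [-0.005,0,0],
    [-0.005,0,0],
  ],
  rot=[
    [0,0,0],
    [0,0,0],
  ],
  gripper=[-1,-1],
)

```text
time_s: 12.65
tool_pos: [0.4932, -0.1904, 0.0988]
tool_rot: [180.0, -0.0, -164.9]
force: [-2.2, -0.1, 0.1]
grip_width: 0.0174
grasp_force: 25.0
```

Emit:
step_arm(
  delta_pos=[
    [-0.005,0,0],
    [-0.005,0,0],
  ],
  rot=[
    [0,0,0],
    [0,0,0],
  ],
  gripper=[-1,-1],
)

```text
time_s: 12.9
tool_pos: [0.494, -0.1902, 0.0987]
tool_rot: [180.0, -0.1, -164.9]
force: [-2.9, -0.4, 1.5]
grip_width: 0.0169
grasp_force: 25.0
```

Lateral travel is about 9.9 mm in a 23 mm hole, so the shank should be 13 mm. I've also found the shank centre relative to the tool, and I'll carry on down the row with hole1.

Emit:
step_arm(
  delta_pos=[
    [0.04,0,0],
    [0.04,0,0],
    [0.04,0,-0.08],
    [0.04,0,-0.16],
    [0.04,0,-0.16],
    [0.04,-0.1,-0.16],
    [0.04,-0.17,-0.16],
    [0.04,-0.17,-0.16],
    [0.04,-0.17,-0.16],
  ],
  rot=[
    [0,0,0],
    [0,0,0],
    [0,0,0],
    [0,0,0],
    [0,0,0],
    [0,0,0],
    [0,0,0],
    [0,0,0],
    [0,0,0],
  ],
  gripper=[-1,-1,-1,-1,-1,-1,-1,-1,-1],
)

```text
time_s: 14.02
tool_pos: [0.4954, -0.2244, 0.1305]
tool_rot: [180.0, -0.0, -164.9]
force: [0.4, -0.0, -0.5]
grip_width: 0.0172
grasp_force: 25.0
```

Emit:
step_arm(
  delta_pos=[
    [0,0,0.03],
    [0,0,0.06],
    [0,0,0.08],
    [0,0,0.08],
  ],
  rot=[
    [0,0,0],
    [0,0,0],
    [0,0,0],
    [0,0,0],
  ],
  gripper=[-1,-1,-1,-1],
)

```text
time_s: 14.52
tool_pos: [0.4953, -0.2247, 0.1143]
tool_rot: [180.0, -0.0, -164.9]
force: [0.4, -0.0, -0.5]
grip_width: 0.0173
grasp_force: 25.0
```

Emit:
step_arm(
  delta_pos=[
    [-0.004,0,0.03],
    [-0.004,0,0.06],
    [-0.004,0,0.06],
  ],
  rot=[
    [0,0,0],
    [0,0,0],
    [0,0,0],
  ],
  gripper=[-1,-1,-1],
)

```text
time_s: 14.9
tool_pos: [0.4959, -0.2246, 0.1022]
tool_rot: [180.0, -0.1, -164.9]
force: [-0.2, 0.6, -0.7]
grip_width: 0.0172
grasp_force: 25.0
```

Emit:
step_arm(
  delta_pos=[
    [0,0,-0.07],
    [0,0,-0.14],
    [0,0,-0.14],
    [0,-0.1,-0.14],
    [0,-0.17,-0.14],
    [0,-0.17,-0.14],
    [0,-0.17,-0.14],
  ],
  rot=[
    [0,0,0],
    [0,0,0],
    [0,0,0],
    [0,0,0],
    [0,0,0],
    [0,0,0],
    [0,0,0],
  ],
  gripper=[-1,-1,-1,-1,-1,-1,-1],
)

```text
time_s: 15.78
tool_pos: [0.505, -0.2571, 0.1305]
tool_rot: [180.0, -0.0, -164.9]
force: [0.1, 0.7, -0.4]
grip_width: 0.0177
grasp_force: 25.0
```

Emit:
step_arm(
  delta_pos=[
    [0,-0.003,0.03],
    [0,-0.003,0.06],
    [0,-0.003,0.08],
    [0,-0.003,0.08],
  ],
  rot=[
    [0,0,0],
    [0,0,0],
    [0,0,0],
    [0,0,0],
  ],
  gripper=[-1,-1,-1,-1],
)

```text
time_s: 16.27
tool_pos: [0.5051, -0.2579, 0.1143]
tool_rot: [180.0, -0.0, -164.9]
force: [0.6, 0.5, -1.2]
grip_width: 0.0169
grasp_force: 25.0
```

Emit:
step_arm(
  delta_pos=[
    [0,0,0.03],
    [0,0,0.06],
    [0,0,0.06],
  ],
  rot=[
    [0,0,0],
    [0,0,0],
    [0,0,0],
  ],
  gripper=[-1,-1,-1],
)

```text
time_s: 16.65
tool_pos: [0.5049, -0.2579, 0.1021]
tool_rot: [180.0, -0.1, -164.9]
force: [0.3, -0.5, -0.2]
grip_width: 0.0172
grasp_force: 25.0
```

Hole2 passes it too. I'll feel the walls here (±2 mm expected) to refine the centre for the tight hole.

Emit:
step_arm(
  delta_pos=[
    [0,0.02,0],
    [0,0.02,0],
    [0,0.02,0],
  ],
  rot=[
    [0,0,0],
    [0,0,0],
    [0,0,0],
  ],
  gripper=[-1,-1,-1],
)

```text
time_s: 17.02
tool_pos: [0.5045, -0.255, 0.1031]
tool_rot: [-179.9, 0.0, -164.9]
force: [1.0, -2.8, -1.5]
grip_width: 0.0174
grasp_force: 25.0
```

Emit:
step_arm(
  delta_pos=[
    [0,-0.04,0],
    [0,-0.04,0],
    [0,-0.04,0],
    [0,-0.04,0],
  ],
  rot=[
    [0,0,0],
    [0,0,0],
    [0,0,0],
    [0,0,0],
  ],
  gripper=[-1,-1,-1,-1],
)

```text
time_s: 17.52
tool_pos: [0.5064, -0.2608, 0.1027]
tool_rot: [179.9, -0.0, -164.9]
force: [-1.5, 4.3, 1.9]
grip_width: 0.0172
grasp_force: 25.1
```

Emit:
step_arm(
  delta_pos=[
    [0,0.02,0],
    [0.02,0.02,0],
    [0.02,0.02,0],
    [0.02,0.02,0],
  ],
  rot=[
    [0,0,0],
    [0,0,0],
    [0,0,0],
    [0,0,0],
  ],
  gripper=[-1,-1,-1,-1],
)

```text
time_s: 18.02
tool_pos: [0.5021, -0.2596, 0.1031]
tool_rot: [-179.9, 0.1, -164.9]
force: [2.6, 0.8, -1.3]
grip_width: 0.0169
grasp_force: 25.0
```

Emit:
step_arm(
  delta_pos=[
    [-0.04,0,0],
    [-0.04,0,0],
    [-0.04,0,0],
    [-0.04,0,0],
  ],
  rot=[
    [0,0,0],
    [0,0,0],
    [0,0,0],
    [0,0,0],
  ],
  gripper=[-1,-1,-1,-1],
)

```text
time_s: 18.52
tool_pos: [0.5087, -0.2573, 0.1026]
tool_rot: [180.0, -0.1, -164.9]
force: [-1.6, -1.0, -0.6]
grip_width: 0.017
grasp_force: 25.0
```

Emit:
step_arm(
  delta_pos=[
    [0.018,0,0],
    [0.018,0,0],
    [0.018,0,-0.07],
    [0.018,0,-0.14],
    [0.018,0,-0.14],
    [0.018,-0.1,-0.14],
    [0.018,-0.17,-0.14],
    [0.018,-0.17,-0.14],
    [0.018,-0.17,-0.14],
    [0.018,-0.17,-0.14],
  ],
  rot=[
    [0,0,0],
    [0,0,0],
    [0,0,0],
    [0,0,0],
    [0,0,0],
    [0,0,0],
    [0,0,0],
    [0,0,0],
    [0,0,0],
    [0,0,0],
  ],
  gripper=[-1,-1,-1,-1,-1,-1,-1,-1,-1,-1],
)

```text
time_s: 19.77
tool_pos: [0.5146, -0.2901, 0.1307]
tool_rot: [180.0, 0.0, -164.9]
force: [-0.1, -0.8, 0.2]
grip_width: 0.0167
grasp_force: 25.0
```

Emit:
step_arm(
  delta_pos=[
    [0.002,-0.002,0.02],
    [0.002,-0.002,0.04],
    [0.002,-0.002,0.05],
    [0.002,-0.002,0.05],
  ],
  rot=[
    [0,0,0],
    [0,0,0],
    [0,0,0],
    [0,0,0],
  ],
  gripper=[-1,-1,-1,-1],
)

```text
time_s: 20.27
tool_pos: [0.5142, -0.2912, 0.1206]
tool_rot: [180.0, -0.0, -164.9]
force: [-0.3, -0.4, -0.1]
grip_width: 0.0173
grasp_force: 25.0
```

Emit:
step_arm(
  delta_pos=[
    [0,0,0.01],
    [0,0,0.02],
    [0,0,0.02],
  ],
  rot=[
    [0,0,0],
    [0,0,0],
    [0,0,0],
  ],
  gripper=[-1,-1,-1],
)

```text
time_s: 20.65
tool_pos: [0.5142, -0.2912, 0.1166]
tool_rot: [180.0, -0.0, -164.9]
force: [-0.6, -0.2, -0.5]
grip_width: 0.0174
grasp_force: 25.0
```

Emit:
step_arm(
  delta_pos=[
    [0,0,0.01],
    [0,0,0.02],
    [0,0,0.02],
  ],
  rot=[
    [0,0,0],
    [0,0,0],
    [0,0,0],
  ],
  gripper=[-1,-1,-1],
)

```text
time_s: 21.02
tool_pos: [0.5142, -0.2912, 0.1125]
tool_rot: [180.0, -0.0, -164.9]
force: [-0.2, 1.1, -0.1]
grip_width: 0.0174
grasp_force: 25.0
```

Emit:
step_arm(
  delta_pos=[
    [0,0,0.01],
    [0,0,0.02],
    [0,0,0.02],
  ],
  rot=[
    [0,0,0],
    [0,0,0],
    [0,0,0],
  ],
  gripper=[-1,-1,-1],
)

```text
time_s: 21.4
tool_pos: [0.5142, -0.2912, 0.1086]
tool_rot: [180.0, -0.0, -164.9]
force: [-0.2, 1.5, 0.2]
grip_width: 0.0169
grasp_force: 25.0
```

Hole3 (14 mm) takes it, with the foot about 11 mm in and hardly any force. Next I try hole4 gently.

Emit:
step_arm(
  delta_pos=[
    [0,0.001,-0.05],
    [0,0.001,-0.11],
    [0,0.001,-0.11],
    [0,-0.1,-0.11],
    [0,-0.168,-0.11],
    [0,-0.168,-0.11],
    [0,-0.168,-0.11],
  ],
  rot=[
    [0,0,0],
    [0,0,0],
    [0,0,0],
    [0,0,0],
    [0,0,0],
    [0,0,0],
    [0,0,0],
  ],
  gripper=[-1,-1,-1,-1,-1,-1,-1],
)

```text
time_s: 22.28
tool_pos: [0.5229, -0.3233, 0.1306]
tool_rot: [180.0, -0.0, -164.9]
force: [0.2, 1.2, -0.3]
grip_width: 0.0174
grasp_force: 25.0
```

Emit:
step_arm(
  delta_pos=[
    [0,0,0.02],
    [0,0,0.04],
    [0,0,0.045],
    [0,0,0.05],
    [0,0,0.05],
  ],
  rot=[
    [0,0,0],
    [0,0,0],
    [0,0,0],
    [0,0,0],
    [0,0,0],
  ],
  gripper=[-1,-1,-1,-1,-1],
)

```text
time_s: 22.9
tool_pos: [0.523, -0.3238, 0.1208]
tool_rot: [180.0, 0.0, -164.9]
force: [0.6, -0.2, -0.7]
grip_width: 0.0171
grasp_force: 25.0
```

Emit:
step_arm(
  delta_pos=[
    [0,0,0.005],
    [0,0,0.01],
    [0,0,0.01],
  ],
  rot=[
    [0,0,0],
    [0,0,0],
    [0,0,0],
  ],
  gripper=[-1,-1,-1],
)

```text
time_s: 23.28
tool_pos: [0.5233, -0.3239, 0.1193]
tool_rot: [-180.0, 0.0, -164.9]
force: [-0.3, 0.7, 2.3]
grip_width: 0.0172
grasp_force: 25.0
```

Emit:
step_arm(
  delta_pos=[
    [0,0,0.004],
    [0,0,0.008],
    [0,0,0.008],
    [0,0,0.008],
  ],
  rot=[
    [0,0,0],
    [0,0,0],
    [0,0,0],
    [0,0,0],
  ],
  gripper=[-1,-1,-1,-1],
)

```text
time_s: 23.78
tool_pos: [0.5239, -0.324, 0.1187]
tool_rot: [-180.0, 0.1, -164.9]
force: [-0.2, 1.6, 8.1]
grip_width: 0.0172
grasp_force: 25.0
```

Hole4 refuses it: 8 N and no entry, so the handle is 13 mm. Back to hole3.

Emit:
step_arm(
  delta_pos=[
    [0,0,-0.03],
    [0,0,-0.065],
    [0,0,-0.065],
    [0,0.1,-0.065],
    [0,0.168,-0.065],
    [0,0.168,-0.065],
    [0,0.168,-0.065],
    [0,0.168,-0.065],
  ],
  rot=[
    [0,0,0],
    [0,0,0],
    [0,0,0],
    [0,0,0],
    [0,0,0],
    [0,0,0],
    [0,0,0],
    [0,0,0],
  ],
  gripper=[-1,-1,-1,-1,-1,-1,-1,-1],
)

```text
time_s: 24.78
tool_pos: [0.5143, -0.2919, 0.1304]
tool_rot: [-180.0, 0.0, -165.0]
force: [0.3, 0.2, -0.5]
grip_width: 0.0174
grasp_force: 25.0
```

Emit:
step_arm(
  delta_pos=[
    [0,0.003,0.02],
    [0,0.003,0.04],
    [0,0.003,0.05],
    [0,0.003,0.05],
  ],
  rot=[
    [0,0,0],
    [0,0,0],
    [0,0,0],
    [0,0,0],
  ],
  gripper=[-1,-1,-1,-1],
)

```text
time_s: 25.28
tool_pos: [0.514, -0.2908, 0.1199]
tool_rot: [180.0, -0.0, -164.9]
force: [1.7, 0.4, -0.1]
grip_width: 0.0169
grasp_force: 25.0
```

Emit:
step_arm(
  delta_pos=[
    [-0.001,0,0.01],
    [-0.001,0,0.02],
    [-0.001,0,0.02],
  ],
  rot=[
    [0,0,0],
    [0,0,0],
    [0,0,0],
  ],
  gripper=[-1,-1,-1],
)

```text
time_s: 25.65
tool_pos: [0.5143, -0.2906, 0.116]
tool_rot: [180.0, -0.0, -164.9]
force: [0.1, -0.2, -0.2]
grip_width: 0.017
grasp_force: 25.0
```

Emit:
step_arm(
  delta_pos=[
    [0,0,0.01],
    [0,0,0.02],
    [0,0,0.02],
  ],
  rot=[
    [0,0,0],
    [0,0,0],
    [0,0,0],
  ],
  gripper=[-1,-1,-1],
)

```text
time_s: 26.02
tool_pos: [0.5142, -0.2906, 0.112]
tool_rot: [180.0, -0.0, -164.9]
force: [-0.2, -0.3, 0.0]
grip_width: 0.0173
grasp_force: 25.0
```

Emit:
step_arm(
  delta_pos=[
    [0,0,0.015],
    [0,0,0.03],
    [0,0,0.04],
    [0,0,0.04],
  ],
  rot=[
    [0,0,0],
    [0,0,0],
    [0,0,0],
    [0,0,0],
  ],
  gripper=[-1,-1,-1,-1],
)

```text
time_s: 26.52
tool_pos: [0.5142, -0.2907, 0.104]
tool_rot: [180.0, -0.0, -164.9]
force: [-0.7, 0.3, -0.2]
grip_width: 0.0172
grasp_force: 25.0
```

Emit:
step_arm(
  delta_pos=[
    [0,0,0.015],
    [0,0,0.03],
    [0,0,0.04],
    [0,0,0.04],
  ],
  rot=[
    [0,0,0],
    [0,0,0],
    [0,0,0],
    [0,0,0],
  ],
  gripper=[-1,-1,-1,-1],
)

```text
time_s: 27.02
tool_pos: [0.5143, -0.2907, 0.096]
tool_rot: [180.0, -0.0, -164.9]
force: [-0.5, -0.3, -0.6]
grip_width: 0.0175
grasp_force: 25.0
```

Emit:
step_arm(
  delta_pos=[
    [0,0,0.015],
    [0,0,0.03],
    [0,0,0.04],
    [0,0,0.04],
  ],
  rot=[
    [0,0,0],
    [0,0,0],
    [0,0,0],
    [0,0,0],
  ],
  gripper=[-1,-1,-1,-1],
)

```text
time_s: 27.52
tool_pos: [0.5143, -0.2907, 0.088]
tool_rot: [180.0, -0.0, -164.9]
force: [1.2, 0.3, -0.3]
grip_width: 0.0169
grasp_force: 25.0
```

Emit:
step_arm(
  delta_pos=[
    [0,0,0.015],
    [0,0,0.03],
    [0,0,0.037],
    [0,0,0.037],
  ],
  rot=[
    [0,0,0],
    [0,0,0],
    [0,0,0],
    [0,0,0],
  ],
  gripper=[-1,-1,-1,-1],
)

```text
time_s: 28.02
tool_pos: [0.5143, -0.2907, 0.0807]
tool_rot: [180.0, -0.0, -164.9]
force: [-0.0, 0.7, -0.0]
grip_width: 0.0172
grasp_force: 25.0
```

Emit:
step_arm(
  delta_pos=[
    [0,0,0.005],
    [0,0,0.01],
    [0,0,0.01],
  ],
  rot=[
    [0,0,0],
    [0,0,0],
    [0,0,0],
  ],
  gripper=[-1,-1,-1],
)

```text
time_s: 28.4
tool_pos: [0.5145, -0.2908, 0.0796]
tool_rot: [180.0, 0.0, -164.9]
force: [-1.5, 2.4, 4.8]
grip_width: 0.017
grasp_force: 25.0
```

Collar seated (4.8 N at the expected height). Release and rise.

Emit:
step_arm(
  delta_pos=[
    [0,0,0],
    [0,0,0],
    [0,0,0],
    [0,0,0],
    [0,0,-0.1],
    [0,0,-0.3],
    [0,0,-0.6],
    [0,0,-0.6],
    [0,0,-0.6],
  ],
  rot=[
    [0,0,0],
    [0,0,0],
    [0,0,0],
    [0,0,0],
    [0,0,0],
    [0,0,0],
    [0,0,0],
    [0,0,0],
    [0,0,0],
  ],
  gripper=[0.2,0.2,0.2,0.2,0.2,0.2,0.2,0.2,0.2],
)

```text
time_s: 29.52
tool_pos: [0.5145, -0.2908, 0.1998]
tool_rot: [-180.0, 0.1, -164.9]
force: [0.0, -0.5, -0.5]
grip_width: 0.0524
grasp_force: 0.0
```

```bash
python3 - <<'E'
from h import *
a=[]
for n,(x,y,w,h) in(('top',(350,160,100,100)),('side',(310,190,120,120))):
    i=viewer.read_camera(n)['img'][:,:,::-1];a.append(cv2.convertScaleAbs(cv2.resize(i[y:y+h,x:x+w],(400,400),interpolation=cv2.INTER_CUBIC),alpha=1.6,beta=10))
cv2.imwrite('pics/g3.png',np.hstack(a))
E
```

```text
(no output)
```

View pics/g3.png

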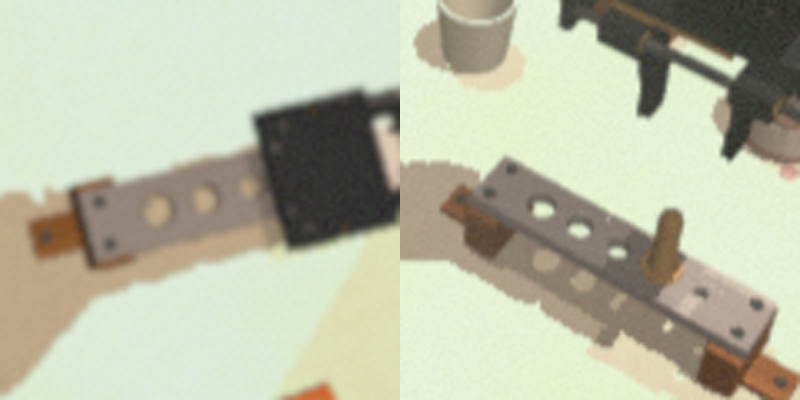

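The side crop shows the handle upright in the fourth hole, crop (665,250). Its collar is down on the plate, and the gripper is clear above it.

```bash
python3 -c "
from cell import env
print(env.sign_off())"
```

```text
the job is handed in; nothing more can be done
None
```

The handle's shank is 13 mm: it passed the 23, 20, 17 and 14 mm holes and was refused at the 11 mm hole with about 8 N; it now stands released in the 14 mm hole, collar down on the plate, and the job is handed in (no verdict was returned).

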